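# Complete a two-tin carton and hold it in the date coder's corner

## Task

Put the loose tin of the same size as the packed one into the empty pocket of the open two-tin carton, fully down, and let go of it. Then set the carton on the date coder's plate and press it into the corner, one long side flat against the low side fence and one end flat against the end stop at the print window, and finish while your fingers still hold the carton pressed against both at once. Leave the other tins and goods where they stand.

Things in the scene. Friction and masses are not known exactly. Their poses are not given: they have to be found in the camera images.
- carton: Open-topped white carton, 56 mm (x) by 109 mm (y) by 34 mm high, stiff 3 mm walls and floor, a divider across the middle making two square pockets of 50 mm side by side along y. Origin at the centre of its underside; z up. It weighs about 90 g empty, starts on the table with x roughly away from the robot, and may be used either way round. Grasp it by its two long walls (across x, 56 mm).
- pocket_empty (a point): Centre of the floor of the carton's empty pocket (26.5 mm from the carton's centre along its -y, 3 mm above its underside); the carton's rim is 31 mm above this point.
- pocket_full (a point): Centre of the floor of the carton's other pocket (26.5 mm along +y), in which the packed tin stands.
- tin_packed: Black round tin with a plain paper band, 46 mm across, 48 mm tall, already standing in the carton and rising 17 mm above its rim. Origin at the centre of its underside.
- tin_match: The loose tin to pack: black with a plain paper band, 46 mm across, 48 mm tall, about 60 g (it varies), standing on the table. Origin at the centre of its underside; z up.
- tin_wide: A loose tin of another size, 60 mm across, 40 mm tall, too wide for the pocket; leave it. Origin at the centre of its underside.
- tin_narrow: A loose tin of another size, 36 mm across, 40 mm tall, too small; leave it. Origin at the centre of its underside.
- coder: Date coder, fixed: a slick aluminium plate 6 mm thick (friction on the carton about 0.25, as on the fences), 155 (x) by 275 mm (y), two fences making a square inner corner, and a print head 92 mm high beyond the end stop. Origin on the table under the inner corner; the corner opens to its -x and -y (towards the robot and its right), where the plate reaches 110 and 130 mm.
- side_fence: Low polished steel bar of the coder, its inner face the plane x = 0 of the coder, running from y = 0 to y = -125 mm; 12 mm wide, its top 12 mm above the plate (18 mm above the table). Takes a long side of the carton. Same origin and axes as the coder.
- end_stop: Polished steel end stop of the coder, two upright jaws either side of the print window, inner face the plane y = 0 of the coder, from x = 2 mm to x = -58 mm, its top 39 mm above the table, the print head behind it. Takes an end of the carton. Same origin and axes as the coder.
- nest (a point): Where the centre of the carton's underside lies when the carton stands on the plate and touches both fences: 28 mm from the side fence, 54.5 mm from the end stop, 6 mm above the table. Axes as the coder's.
- candle0: Large black candle tin, 76 mm across, 66 mm tall, a bystander. Origin at the centre of its underside.
- candle1: Another large candle tin like it, a bystander.
- candle2: Another large candle tin like it, a bystander.
- heat_gun: Teal heat gun lying on a wood block, about 240 mm long, up to 105 mm above the table, a bystander. Origin under the middle of its barrel, on the block.
- tape_roll: Roll of brown tape lying flat, 100 mm across, 48 mm high, a bystander. Origin at the centre of its underside.
- packed_carton: A closed white carton, 56 by 109 by 52 mm, a bystander. Origin at the centre of its underside.
Mind the look-alikes: they are no part of the job. Leave any green or purple look-alike of the tin_match alone. What is shaped like the carton but yellow is not meant.

How it is judged:
By the outcome, as a careful person would: the job done as asked, in the order asked, and still so for the second after the job is handed in, while the arm keeps its last pose, push and grip.
It also fails if it takes over 64 s, if anything falls off the work surface, if the arm or the gripper's body presses on something with over 40 N, if the wrist force passes 120 N, or if a joint passes its speed limit or range.

## Robot

A 7-joint arm with a two-finger parallel gripper is mounted at the origin on the work surface. World frame = base frame: x ahead of the robot, y to its left, z up, the work surface at z = 0. Lengths are in m, angles in rad, forces in N, time in s.
With the tool pointing down it reaches from about 0.4 to 0.85 m from the base axis. Payload 4.5 kg.
Tool frame: the origin (TCP) lies at the very end of the fingers, on their centre line; the grasp point (between the pads) lies 19 mm behind it; z points along the fingers, y is the line along which they close (so a half turn about z gives the same grasp; the last joint's range is limited). The gripper opens to 88 mm and grips with 3 to 60 N. Pads are 18 mm wide; open, the fingers measure 123 mm over their backs; the gripper's body (75 mm by 187 mm) begins 45 mm behind the grasp point.
Start: joints at [1.265, 0.689, -0.195, 1.565, 0.157, 0.902, -0.215], TCP at [0.208, -0.589, 0.239] pointing down, gripper open.
Joint ranges: [-3.01, 3.01], [-0.46, 2.08], [-1.47, 1.51], [0.13, 2.56], [-1, 4.14], [0.04, 2.09], [-2.66, 2.66]. Speed limits (rad/s): [2.57, 2.57, 3.14, 3.14, 3.14, 3.14, 3.14].

## Interface

Orientations are given as a unit quaternion [x, y, z, w].
In Python, from plant import r, optics gives the robot as it stands.
- The arm moves only by the tool servo_tool, never from a script. Its arguments are lists of equal length, an entry for each row: "translation": the shift along the tool's x, y, z in m, a list of three; "turn": the turn, a rotation vector about the tool's x, y, z in rad, a list of three. In form: {"translation": [[dx, dy, dz], ...], "turn": [[rx, ry, rz], ...]}. A call has 1 to 10 rows; each row shifts and turns the commanded pose from where the row before left it, along the tool's axes as they then stand; what a row does not reach is not made up. A row lasts 1/8 s, in which the tool goes at most 62.5 mm and 10.7 degrees, less where a joint would pass 70% of its speed; a pose out of reach is approached as far as the arm can. A call is refused whole if a number of a shift passes 0.0625 or a number of a turn 0.188, either way. A call with a gripper value outside its range is refused whole. "grip" is the opening, from 0 (shut) to 1 (fully open), set as the call begins (left out, the last holds). The fingers move at their own pace and stop on an object; "grip_force" is the grip in N (left out, the last holds). Time passes only in rows, so rows that do not move let the fingers close. It gives the time, the measured TCP pose, the force, the opening and the grip force at its end, in the units of the state.
- r.get_state(): the state, without advancing time (a new reading comes with each control period).
- optics.snapshot(name): name is "scene" or "top" or "wrist"; returns a dict with "img" (384x512x3 uint8, red, green, blue), "z_map" (384x512 float32, m along the optical axis (not along the pixel's ray), 0 where there is no reading), "mtx" (3x3 intrinsics, pixels), "R" (3x3) and "t" (3): a world point X has camera coordinates R X + t. Camera axes: x right, y down, z forward; pixel columns grow to the right and rows downward; lengths in m; the calibration is good to about 2 mm. The wrist camera is an equidistant fisheye: a pixel r from the principal point sees the ray r / f radians off the axis. A picture is of the moment at which its call begins.
- r.finish_job(): hands the job in; it is judged then, once.
The state is a dict: "clock": time; "q": joint angles; "qd": joint speeds; "joint_torque": joint torques, N m; "tool_pos": TCP position; "eef_rot": TCP orientation; "contact_force": force on the tool from outside, world axes, zero at the start; "moment": the same for the moment, N m; "opening": opening from 0.0 (shut) to 1.0 (fully open); "finger_force": force on a finger pad.
Only numpy, scipy, OpenCV 4.12 (cv2) and the standard library are available. Lean on these libraries where they do the work, as an engineer would, in place of code of your own. Each camera call takes 0.05 s, during which the arm holds its last target. There are 200 camera calls.

## Working session

There is one attempt and no reset: what is moved stays moved. The work goes in short steps, Python scripts to look and compute and a tool call to move; the robot and the scene stay as the last step left them, time stands still between calls to the robot, and variables do not carry over. Pictures are saved under pics/ and viewed, at most 10 in all, crops included, and the job is handed in when it is done.

Besides the shell and the picture viewer there is one more tool, called after ">>>" as name(argument=value, ...) on one line, values as JSON. servo_tool: Moves the arm, as the interface text tells. Its arguments: {"type":"object","properties":{"translation":{"type":"array"},"turn":{"type":"array"},"grip":{"type":"number"},"grip_force":{"type":"number"}},"required":["translation","turn"]}

```bash
mkdir -p pics
cat > h.py <<'E'
import numpy as np, cv2
from plant import r, optics
def snap(n):
    s=optics.snapshot(n); np.savez('last_'+n+'.npz',**s); return s
def pts(s):
    z=s['z_map']; v,u=np.mgrid[:z.shape[0],:z.shape[1]]; K=s['mtx']
    c=np.stack([(u-K[0,2])/K[0,0]*z,(v-K[1,2])/K[1,1]*z,z],-1)
    return (c-s['t'])@s['R']
E
python3 - <<'E'
from h import *
print(r.get_state())
for n in('scene','top'):
    s=snap(n); cv2.imwrite(f'pics/{n}.png',cv2.resize(s['img'][...,::-1],(768,576),interpolation=cv2.INTER_CUBIC)); print(s['mtx'],s['R'],s['t'])
E
```

```text
{'clock': 0.0, 'q': array([ 1.26477372,  0.68993988, -0.19449975,  1.56631198,  0.15730309,
        0.90249298, -0.21509619]), 'qd': array([-5.42186577e-04,  7.42888975e-04, -1.30110921e-03, -1.25825629e-03,
       -3.81229788e-05,  4.55075452e-04, -3.07939161e-04]), 'joint_torque': array([-1.53562643e-03, -5.27559078e+01, -1.26707554e+00, -1.53434622e+01,
       -5.26380027e-02,  6.58950390e-03,  1.75427722e-04]), 'tool_pos': array([ 0.2080673 , -0.58870228,  0.23794573]), 'eef_rot': array([ 9.85593028e-01,  1.69131922e-01, -2.18399471e-04, -8.53338668e-04]), 'contact_force': array([ 0.75742312,  0.31579896, -0.1348371 ]), 'moment': array([ 0.00495023,  0.02656704, -0.03740099]), 'finger_force': 0.0, 'opening': 1.0019861164192694}
[[409.49895201   0.         254.73595538]
 [  0.         409.49895201 189.41640191]
 [  0.           0.           1.        ]] [[ 0.28132219  0.95940395  0.02004715]
 [ 0.70464287 -0.19234817 -0.68299385]
 [-0.65141097  0.20626741 -0.73014896]] [-0.20331117 -0.35562821  1.58986367]
[[374.09636256   0.         253.36791876]
 [  0.         374.09636256 192.47070228]
 [  0.           0.           1.        ]] [[-0.02950882 -0.99947964  0.01302631]
 [-0.99221423  0.02771183 -0.12142065]
 [ 0.12099649 -0.01650787 -0.99251566]] [0.06618433 0.56519613 1.23624156]
```

View pics/top.png

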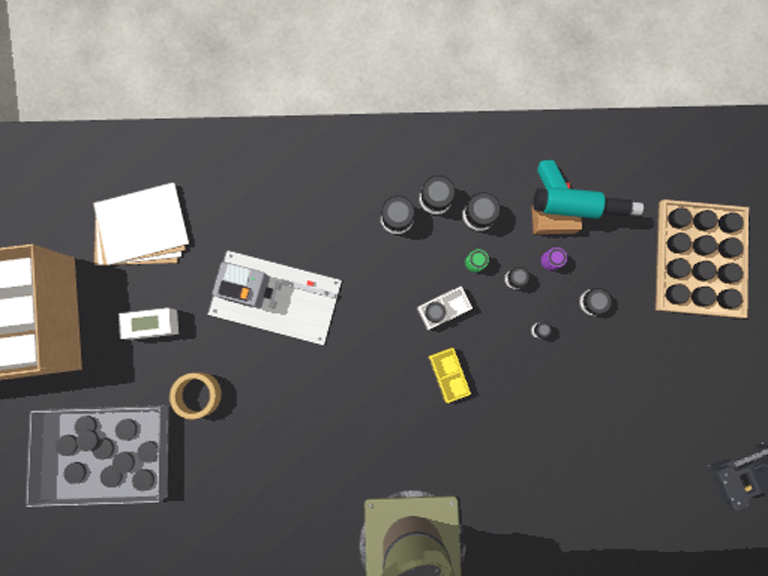

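View pics/scene.png

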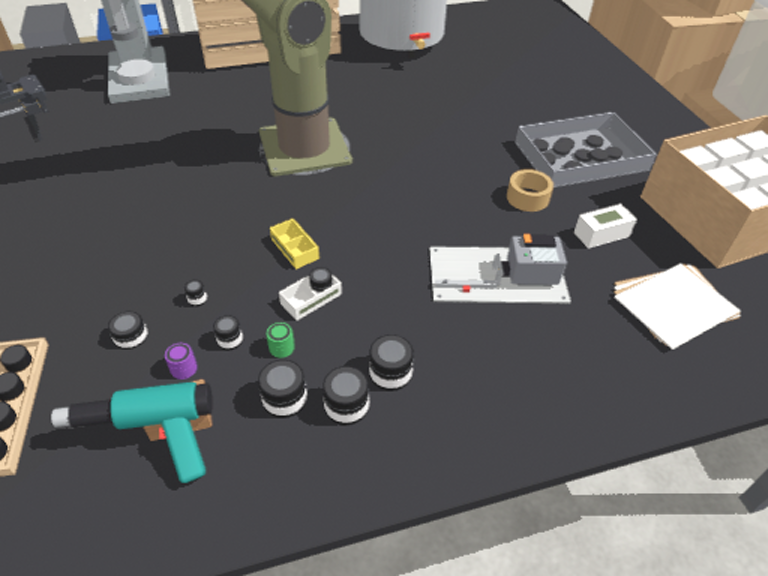

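The top view shows the white carton at (445,307) with the packed tin in its left pocket at (436,312). The coder is at (275,297), its corner at the left and far side. The loose dark tins are at (517,278), (598,301) and (542,330), plus green (477,261) and purple (554,259) look-alikes. The middle-sized black one at (517,278) should be the match, so I'm measuring its size and viewing an enlarged crop.

```bash
cat > m1.py <<'E'
from h import *
s=dict(np.load('last_top.npz')); P=pts(s); im=s['img']
def blob(c,rad,zlo,zhi):
    v,u=np.mgrid[:384,:512]; cu,cv=c[0]/1.5,c[1]/1.5
    m=((u-cu)**2+(v-cv)**2<rad**2)&(P[...,2]>zlo)&(P[...,2]<zhi)
    return P[m]
for n,c in dict(match=(517,278),wide=(598,301),narrow=(542,330),green=(477,261),purple=(554,259),packed=(436,312)).items():
    p=blob(c,16,0.02,0.09); zt=np.percentile(p[:,2],90); q=p[p[:,2]>zt-0.006].astype(np.float32)
    (x,y),rr=cv2.minEnclosingCircle((q[:,:2]*1000).astype(np.float32)); a=np.sqrt(len(q))
    print(n,'top z',zt.round(4),'circ',round(x,1),round(y,1),'dia',round(2*rr,1),'mean',(q[:,:2].mean(0)*1000).round(1))
p=blob((445,307),30,0.026,0.042)
print('carton',cv2.minAreaRect((p[:,:2]*1000).astype(np.float32)),np.median(p[:,2]))
for nm,zl,zh,c,rd in (('plate',.003,.010,(275,297),50),('side',.013,.023,(310,285),45),('stop',.033,.045,(275,297),40),('head',.08,.1,(240,285),30)):
    p=blob(c,rd,zl,zh); print(nm,len(p),cv2.minAreaRect((p[:,:2]*1000).astype(np.float32)),np.median(p[:,2]))
for n,z in (('table',0),): print(np.median(P[230:250,220:280,2]))
a=cv2.resize(im[150:240,265:425,::-1],(800,450),interpolation=cv2.INTER_CUBIC)
cv2.imwrite('pics/crop1.png',a)
b=cv2.resize(im[155:240,130:235,::-1],(741,600),interpolation=cv2.INTER_CUBIC)
cv2.imwrite('pics/crop2.png',b)
E
python3 m1.py
```

```text
match top z 0.0519 circ 585.0 -263.4 dia 44.6 mean [ 584.5 -263.9]
wide top z 0.0446 circ 525.6 -440.4 dia 60.1 mean [ 525.7 -440.5]
narrow top z 0.0435 circ 464.7 -313.0 dia 35.6 mean [ 464.2 -312.5]
green top z 0.0527 circ 627.1 -172.8 dia 45.6 mean [ 627.4 -172.5]
purple top z 0.0528 circ 626.4 -350.8 dia 46.8 mean [ 626.1 -350.5]
packed top z 0.0543 circ 510.3 -71.2 dia 45.8 mean [510.7 -71.3]
carton ((490.0513610839844, -109.03522491455078), (124.36538696289062, 109.56966400146484), 23.99688720703125) 0.033789248554488165
plate 2341 ((559.947509765625, 291.7376708984375), (340.9331359863281, 334.6181335449219), 11.649290084838867) 0.005505726016951005
side 145 ((552.9158935546875, 245.9976806640625), (164.89695739746094, 101.43948364257812), 67.9182357788086) 0.0176934065483464
stop 85 ((566.2213134765625, 323.2675476074219), (85.40496063232422, 61.651023864746094), 83.28614807128906) 0.03707910736173058
head 542 ((582.6931762695312, 358.701904296875), (98.66509246826172, 76.09461975097656), 72.88081359863281) 0.08381521445530234
-0.00011546582727903824
```

View pics/crop1.png

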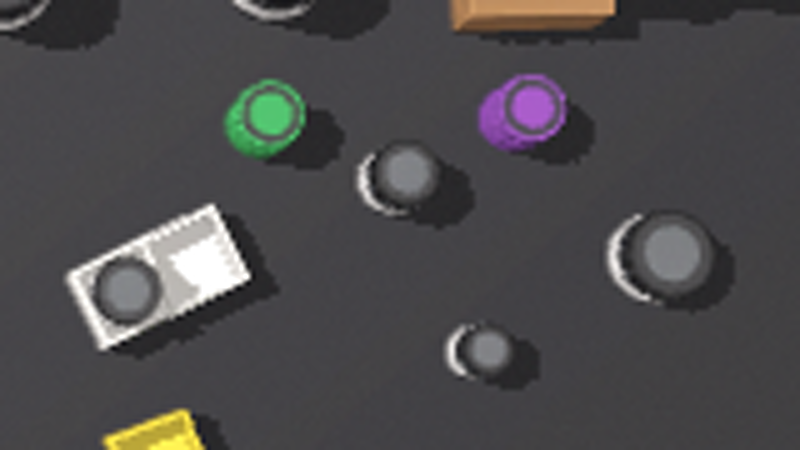

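View pics/crop2.png

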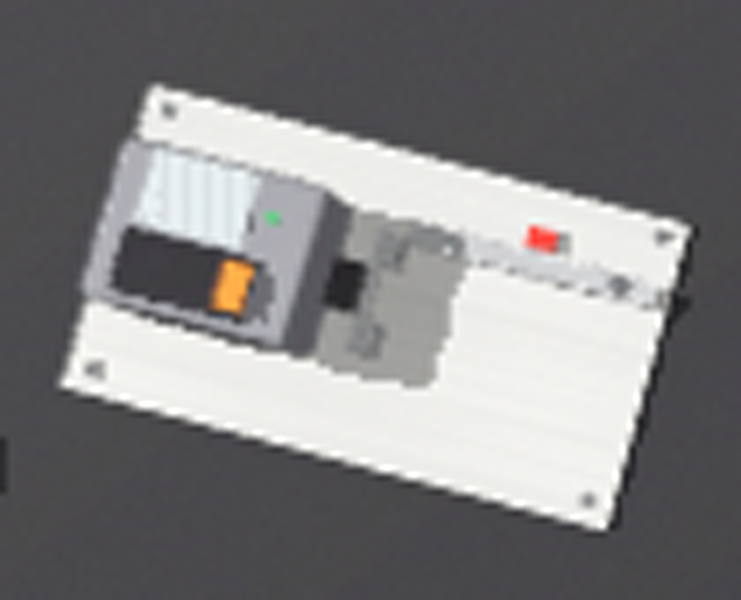

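The crop confirms the match: the black tin with paper band at crop (400,178), measured 44.6 mm across and 0.05 m tall. The others are 60 mm, 36 mm, green and purple. In the second crop the coder's side fence runs along the right-hand far edge, with the stop jaws at (390,245) and (365,335). Next: precise carton and coder poses.

```bash
cat > m2.py <<'E'
from h import *
from scipy.spatial.transform import Rotation as Ro
s=dict(np.load('last_top.npz')); P=pts(s); im=s['img'].astype(int)
K,R,t=s['mtx'],s['R'],s['t']; C=-R.T@t; print('cam',C.round(3))
def cast(uv,z):
    uv=np.asarray(uv,float); d=np.c_[(uv[:,0]-K[0,2])/K[0,0],(uv[:,1]-K[1,2])/K[1,1],np.ones(len(uv))]@R
    return (C+d*((z-C[2])/d[:,2])[:,None])[:,:2]*1000
white=(im.min(2)>130)&(np.ptp(im,2)<40)
def rect(m,z):
    n,l,st,_=cv2.connectedComponentsWithStats(m.astype(np.uint8)); k=1+st[1:,4].argmax()
    v,u=np.where(l==k); q=cast(np.c_[u,v],z); c,wh,a=cv2.minAreaRect(q.astype(np.float32))
    return np.round(c,1),np.round(wh,1),round(a,2)
roi=lambda u0,u1,v0,v1:(np.arange(512)[None,:]>=u0)&(np.arange(512)[None,:]<u1)&(np.arange(384)[:,None]>=v0)&(np.arange(384)[:,None]<v1)
Z=P[...,2]
print('carton rim',rect(roi(275,318,187,224)&white&(Z>0.028)&(Z<.04),.034))
print('carton all',rect(roi(275,318,187,224)&(Z>0.024),.034))
print('plate',rect(roi(130,235,160,235)&(im.min(2)>100)&(Z<0.012),.006))
m=roi(130,235,160,235)
f=lambda a,b:P[m&(Z>a)&(Z<b)]
for nm,a,b in(('fence',.014,.022),('stop',.033,.042)):
    q=f(a,b); print(nm,len(q)); 
# express in coder frame from plate
c,wh,a=rect(m&(im.min(2)>100)&(Z<0.012),.006)
th=np.radians(a if abs(a)<45 else a-90); 
if wh[0]>wh[1] and abs(a)<45: print('check axes')
ux=np.array([np.cos(th),np.sin(th)]); uy=np.array([-ux[1],ux[0]])
o=c-(-32.5*ux+7.5*uy); print('th',np.degrees(th),'origin',o,'nest',o-28*ux-54.5*uy)
for nm,a,b in(('fence',.014,.022),('stop',.03,.041),('head',.08,.1)):
    q=(f(a,b)[:,:2]*1000-o)@np.c_[ux,uy]; print(nm,np.percentile(q,[3,25,50,75,97],0).round(1).tolist())
E
python3 m2.py
```

```text
cam [0.413 0.071 1.295]
carton rim (array([521.6, -95.2]), array([ 55.8, 108.6]), 24.45)
carton all (array([520.9, -94.7]), array([ 55.9, 109.9]), 23.98)
plate (array([559.5, 295.4]), array([280.8, 157.4]), 73.49)
fence 131
stop 74
th -16.510000000000005 origin [588.52865974 278.97328658] nest [546.19513914 234.6774286 ]
fence [[-14.5, -124.8], [2.0, -89.7], [5.5, -64.1], [9.1, -32.4], [19.5, -2.4]]
stop [[-57.8, -2.0], [-41.1, 3.0], [-28.4, 8.1], [-16.8, 19.0], [-0.9, 26.0]]
head [[-62.4, 29.4], [-47.8, 53.5], [-29.8, 75.8], [-10.2, 96.9], [5.9, 120.7]]
```

>>> servo_tool(translation=[[0.046,-0.018,0.003],[0.046,-0.018,0.003],[0.046,-0.018,0.003],[0.046,-0.018,0.003],[0.046,-0.018,0.003],[0.046,-0.018,0.003],[0.046,-0.018,0.003],[0.046,-0.018,0.003],[0.046,-0.018,0.003],[0.046,-0.018,0.003]], turn=[[0,0,0],[0,0,0],[0,0,0],[0,0,0],[0,0,0],[0,0,0],[0,0,0],[0,0,0],[0,0,0],[0,0,0]], grip=1)

```text
clock: 1.35
tool_pos: [0.5828, -0.265, 0.2082]
eef_rot: [0.986, 0.169, -0.0, -0.0]
contact_force: [0.9, 0.1, 0.4]
opening: 0.999
finger_force: 0.0
```

>>> servo_tool(translation=[[0,0,0],[0,0,0],[0,0,0],[0,0,0],[0,0,0],[0,0,0],[0,0,0],[0,0,0],[0,0,0],[0,0,0]], turn=[[0,0,-0.165],[0,0,-0.165],[0,0,-0.165],[0,0,-0.165],[0,0,-0.165],[0,0,-0.165],[0,0,-0.165],[0,0,-0.165],[0,0,-0.165],[0,0,-0.165]])

```text
clock: 2.6
tool_pos: [0.5816, -0.2663, 0.2082]
eef_rot: [0.542, 0.84, -0.0, -0.0]
contact_force: [-0.7, 0.8, 0.1]
opening: 1.001
finger_force: 0.0
```

```bash
cat > go.py <<'E'
# usage: go.py x y z(mm) tooly_deg : shift and turn still needed, in tool axes
import sys
from h import *
from scipy.spatial.transform import Rotation as Ro
s=r.get_state(); R=Ro.from_quat(s['eef_rot']).as_matrix()
print('t',round(s['clock'],2),'pos',(s['tool_pos']*1000).round(1),'F',s['contact_force'].round(1),'M',s['moment'].round(2),'open',round(s['opening'],3),'ff',round(s['finger_force'],1),'q',s['q'].round(2))
a=np.degrees(np.arctan2(R[1,1],R[0,1])); print('tooly deg',a.round(2),'z',R[:,2].round(4))
if len(sys.argv)>4:
    g=np.array(list(map(float,sys.argv[1:4]))); th=np.radians(float(sys.argv[4]))
    y=np.array([np.cos(th),np.sin(th),0]); z=np.array([0,0,-1.]); G=np.c_[np.cross(y,z),y,z]
    print('shift mm',(R.T@(g-s['tool_pos']*1000)).round(1),'turn',Ro.from_matrix(R.T@G).as_rotvec().round(4))
E
python3 go.py 584.5 -263.6 200 24.2
python3 - <<'E'
from h import *
s=snap('wrist'); print(s['mtx'],s['R'].round(3),s['t'].round(3)); cv2.imwrite('pics/w1.png',s['img'][...,::-1])
E
```

```text
t 2.6 pos [ 581.6 -266.3  208.2] F [-0.7  0.8  0.1] M [-0.01 -0.11 -0.02] open 1.001 ff 0.0 q [ 0.67  0.8  -0.59  1.54  0.51  0.97  0.35]
tooly deg 24.31 z [-1.1e-03  2.0e-04 -1.0e+00]
shift mm [1.3 3.8 8.2] turn [-0.0009 -0.0006  0.002 ]
[[297.31863964   0.         258.3029495 ]
 [  0.         297.31863964 191.98687024]
 [  0.           0.           1.        ]] [[ 0.911  0.412 -0.001]
 [ 0.39  -0.862  0.324]
 [ 0.133 -0.296 -0.946]] [-0.42  -0.491  0.207]
```

View pics/w1.png

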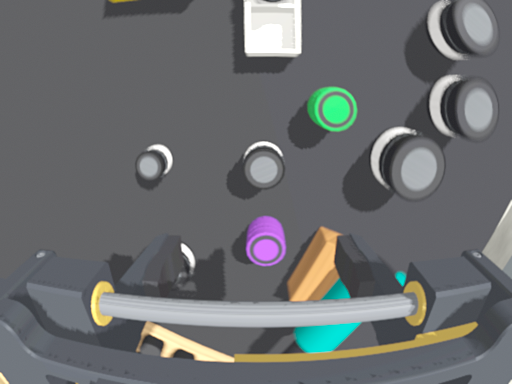

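The wrist view shows the match tin at (264,168), green (333,108), purple (266,240), narrow (150,163) and the empty pocket at (272,27). I'll refine the tin and pocket from this view's depth.

```bash
cat >> h.py <<'E'
def fpts(s):
    z=s['z_map']; v,u=np.mgrid[:z.shape[0],:z.shape[1]]; K=s['mtx']
    a=(u-K[0,2])/K[0,0]; b=(v-K[1,2])/K[1,1]; th=np.hypot(a,b)+1e-9
    k=np.tan(th)/th
    c=np.stack([a*k*z,b*k*z,z],-1); return (c-s['t'])@s['R']
E
python3 - <<'E'
from h import *
s=dict(np.load('last_wrist.npz')); P=fpts(s)*1000; v,u=np.mgrid[:384,:512]; Z=P[...,2]
for n,c,rd in(('match',(264,168),32),('green',(333,108),32),('purple',(266,240),24)):
    q=P[((u-c[0])**2+(v-c[1])**2<rd**2)&(Z>35)&(Z<60)]; zt=np.median(q[:,2]); q=q[abs(q[:,2]-zt)<5]
    print(n,zt,len(q),cv2.minEnclosingCircle(q[:,:2].astype(np.float32)))
print('table',np.median(Z[100:140,200:240]))
m=(u>235)&(u<308)&(v<65)&(Z>26)&(Z<42); q=P[m]; print(len(q),np.median(q[:,2]))
c=np.array([521,-95]); th=np.radians(24.2); A=np.array([[np.cos(th),-np.sin(th)],[np.sin(th),np.cos(th)]])
w=(q[:,:2]-c)@A; print(np.percentile(w,[0,1,3,50,97,99,100],0).round(1))
print(cv2.minAreaRect(q[:,:2].astype(np.float32)))
E
```

```text
match 49.20073899402718 1381 ((584.1293334960938, -259.4767761230469), 22.987075805664062)
green 49.11502065245083 1426 ((625.8696899414062, -169.56272888183594), 23.084102630615234)
purple 49.02633992452031 1002 ((625.372802734375, -345.9932556152344), 22.704273223876953)
table 0.5467861115473549
765 33.60923688801555
[[-26.9 -51.4]
 [-26.8 -51.2]
 [-26.7 -51.1]
 [  2.  -17.7]
 [ 28.2   8.5]
 [ 28.4   9.5]
 [ 28.5  10.9]]
((530.0376586914062, -113.10804748535156), (55.30298614501953, 62.310462951660156), 24.14632797241211)
```

>>> servo_tool(translation=[[0.003,0.0045,0.02],[0,0,0.04],[0,0,0.04],[0,0,0.035],[0,0,0.025],[0,0,0.017],[0,0,0],[0,0,0]], turn=[[0,0,0],[0,0,0],[0,0,0],[0,0,0],[0,0,0],[0,0,0],[0,0,0],[0,0,0]])

```text
clock: 3.65
tool_pos: [0.5856, -0.2616, 0.0324]
eef_rot: [0.545, 0.839, 0.0, 0.001]
contact_force: [-0.6, 0.1, 0.6]
opening: 1.001
finger_force: 0.0
```

>>> servo_tool(translation=[[0,0,0],[0,0,0],[0,0,0],[0,0,0],[0,0,0],[0,0,0],[0,0,0],[0,0,0]], turn=[[0,0,0],[0,0,0],[0,0,0],[0,0,0],[0,0,0],[0,0,0],[0,0,0],[0,0,0]], grip=0.3, grip_force=15)

```text
clock: 4.65
tool_pos: [0.585, -0.2617, 0.0318]
eef_rot: [0.545, 0.839, -0.0, 0.0]
contact_force: [-0.4, -0.2, 1.2]
opening: 0.515
finger_force: 15.0
```

```bash
python3 go.py 584.3 -261.5 31 24.2
```

```text
t 4.65 pos [ 585.  -261.7   31.8] F [-0.4 -0.2  1.2] M [-0.01 -0.02 -0.03] open 0.515 ff 15.0 q [ 0.59  1.02 -0.46  1.63  0.67  0.65  0.2 ]
tooly deg 24.0 z [ 2.e-04 -1.e-04 -1.e+00]
shift mm [ 0.5 -0.5  0.8] turn [ 0.0001  0.0002 -0.0034]
```

>>> servo_tool(translation=[[0,0,-0.02],[0,0,-0.035],[0,0,-0.035],[0.03,0.002,0],[0.04,0.003,0],[0.04,0.003,0],[0.03,0.002,0],[0.0127,0.001,0],[0,0,0],[0,0,0]], turn=[[0,0,0],[0,0,0],[0,0,0],[0,0,0],[0,0,0],[0,0,0],[0,0,0],[0,0,0],[0,0,0],[0,0,0]])

```text
clock: 5.9
tool_pos: [0.5334, -0.1195, 0.1218]
eef_rot: [0.546, 0.838, -0.0, 0.001]
contact_force: [0.1, 0.2, -0.5]
opening: 0.518
finger_force: 15.0
```

```bash
python3 go.py 532.3 -117.9 121 24.2
python3 - <<'E'
from h import *
s=snap('wrist'); cv2.imwrite('pics/w2.png',s['img'][...,::-1]); snap('top'); snap('scene')
E
```

```text
t 5.9 pos [ 533.4 -119.5  121.8] F [ 0.1  0.2 -0.5] M [-0.08 -0.12 -0.  ] open 0.518 ff 15.0 q [ 0.41  0.79 -0.47  1.9   0.62  0.6  -0.04]
tooly deg 23.88 z [ 7.0e-04 -1.3e-03 -1.0e+00]
shift mm [ 1.9 -0.4  0.8] turn [ 0.0001  0.0015 -0.0056]
```

View pics/w2.png

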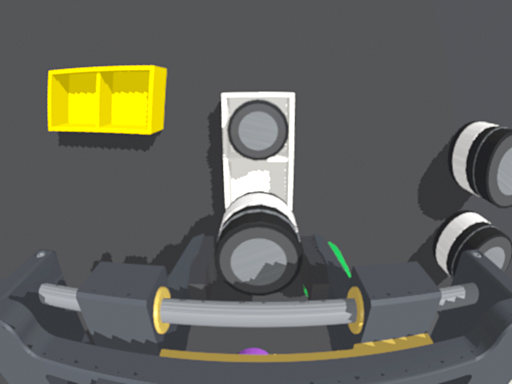

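The wrist view shows the held tin at (259,258), above the pocket behind the packed tin at (258,129). The carton rim spans columns 222–295. Next I measure the relative offset in this one view.

```bash
cat > rel.py <<'E'
from h import *
from scipy.spatial.transform import Rotation as Ro
s=dict(np.load('last_wrist.npz')); P=fpts(s)*1000; v,u=np.mgrid[:384,:512]; Z=P[...,2]
st=r.get_state(); T=st['tool_pos']*1000; R=Ro.from_quat(st['eef_rot']).as_matrix()
loc=lambda q:(q-T)@R
q=P[((u-258)**2+(v-129)**2<38**2)&(Z>46)&(Z<58)]; c,rr=cv2.minEnclosingCircle(q[:,:2].astype(np.float32)); pk=loc(np.array([*c,51.])); print('packed',c,rr,np.median(q[:,2]),'tool',pk.round(1))
q=P[((u-259)**2+(v-258)**2<50**2)&(Z>122)&(Z<150)]; zt=np.median(q[:,2]); q=q[abs(q[:,2]-zt)<4]; c,rr=cv2.minEnclosingCircle(q[:,:2].astype(np.float32)); print('held',c,rr,zt,'tool',loc(np.array([*c,zt])).round(1))
m=(u>210)&(u<305)&(v>85)&(v<215)&(Z>30)&(Z<37.5); q=loc(P[m]); 
print('rim rect tool',cv2.minAreaRect(q[:,:2].astype(np.float32)),np.percentile(q,[0.5,99.5],0).round(1).tolist())
E
python3 rel.py
```

```text
packed (509.24151611328125, -67.14327239990234) 23.1510066986084 52.18430074337243 tool [57.2 -0.8 70.6]
held (532.409912109375, -117.27132415771484) 25.846019744873047 139.10405235788735 tool [  1.9   0.1 -17.5]
rim rect tool ((36.90412902832031, -0.6146297454833984), (56.805870056152344, 97.11961364746094), 89.70225524902344) [[-9.8, -28.7, 85.0], [85.4, 27.6, 91.5]]
```

Run:
```python
from h import *
from scipy.spatial.transform import Rotation as Ro
s=dict(np.load('last_wrist.npz')); P=fpts(s)*1000; v,u=np.mgrid[:384,:512]; Z=P[...,2]
st=r.get_state(); T=st['tool_pos']*1000; R=Ro.from_quat(st['eef_rot']).as_matrix()
q=(P-T)@R
m=((u-259)**2+(v-258)**2<50**2)&(q[...,2]<-12); w=q[m]
for zc in (-16,-17,-18):
    k=w[abs(w[:,2]-zc)<.6]; print(zc,len(k),k.mean(0).round(1),k.min(0).round(1),k.max(0).round(1))
# bright lid disc (grey ring inside) by image ellipse
g=s['img'][...,1].astype(int); m=((u-259)**2+(v-258)**2<50**2)&(g>75)&(g<140)&(q[...,2]<-10)
k=q[m]; print('disc',len(k),cv2.minEnclosingCircle(k[:,:2].astype(np.float32)))
m=((u-258)**2+(v-129)**2<38**2)&(g>75)&(g<140)&(Z>46); k=q[m]; print('packed disc',len(k),cv2.minEnclosingCircle(k[:,:2].astype(np.float32)))
```

```text
-16 480 [  9.2  -0.3 -16.2] [-21.  -24.9 -16.6] [ 25.2  25.  -15.4]
-17 2160 [  4.8  -0.4 -17.1] [-20.6 -24.7 -17.6] [ 25.5  23.8 -16.4]
-18 2981 [  3.   -0.2 -17.9] [-19.1 -24.7 -18.6] [ 24.7  24.7 -17.4]
disc 2098 ((35.458160400390625, -2.745767831802368), 48.94255828857422)
packed disc 1362 ((59.60105514526367, -0.4308377504348755), 24.73854637145996)
```

>>> servo_tool(translation=[[0.002,-0.0005,0.025],[0,0,0.025],[0,0,0.006],[0,0,0.006],[0,0,0.004],[0,0,0.004],[0,0,0]], turn=[[0,0,-0.004],[0,0,0],[0,0,0],[0,0,0],[0,0,0],[0,0,0],[0,0,0]])

```text
clock: 6.92
tool_pos: [0.5316, -0.1161, 0.0517]
eef_rot: [0.543, 0.84, -0.0, 0.0]
contact_force: [0.1, -0.0, -0.3]
opening: 0.513
finger_force: 15.0
```

>>> servo_tool(translation=[[0,0,0.005],[0,0,0.005],[0,0,0.004],[0,0,0],[0,0,0]], turn=[[0,0,0],[0,0,0],[0,0,0],[0,0,0],[0,0,0]])

```text
clock: 7.55
tool_pos: [0.5316, -0.1161, 0.0377]
eef_rot: [0.543, 0.84, -0.0, 0.0]
contact_force: [0.3, 0.4, -0.6]
opening: 0.519
finger_force: 15.0
```

>>> servo_tool(translation=[[0,0,0],[0,0,0],[0,0,0],[0,0,0],[0,0,-0.02],[0,0,-0.05],[-0.03,0,-0.05],[0,0,-0.02],[0,0,0],[0,0,0]], turn=[[0,0,0],[0,0,0],[0,0,0],[0,0,0],[0,0,0],[0,0,0],[0,0,0],[0,0,0],[0,0,0],[0,0,0]], grip=1.0)

```text
clock: 8.8
tool_pos: [0.543, -0.1431, 0.1767]
eef_rot: [0.543, 0.84, -0.0, -0.001]
contact_force: [0.4, -0.5, 0.2]
opening: 1.001
finger_force: 0.0
```

```bash
python3 go.py
python3 - <<'E'
from h import *
s=snap('wrist'); cv2.imwrite('pics/w3.png',s['img'][...,::-1])
E
```

```text
t 8.8 pos [ 543.  -143.1  176.7] F [ 0.4 -0.5  0.2] M [-0.03 -0.11 -0.01] open 1.001 ff 0.0 q [ 0.5   0.74 -0.56  1.81  0.55  0.76  0.07]
tooly deg 24.28 z [-2.e-03  1.e-04 -1.e+00]
```

View pics/w3.png

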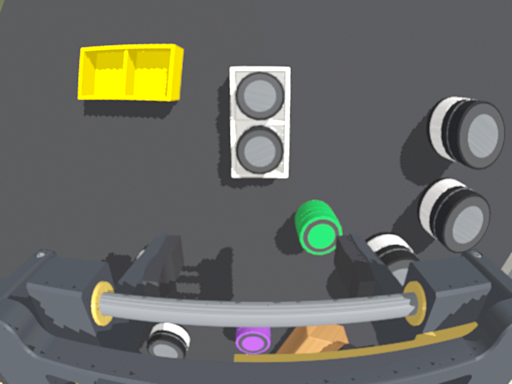

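Both tins now stand in the carton, at (260,95) and (260,150). I check their heights and re-measure the carton.

Run:
```python
from h import *
from scipy.spatial.transform import Rotation as Ro
s=dict(np.load('last_wrist.npz')); P=fpts(s)*1000; v,u=np.mgrid[:384,:512]; Z=P[...,2]
for c in((260,95),(260,150)):
    q=P[(u-c[0])**2+(v-c[1])**2<15**2]; print(np.median(q[:,2]))
st=r.get_state(); T=st['tool_pos']*1000; R=Ro.from_quat(st['eef_rot']).as_matrix()
m=(u>220)&(u<300)&(v>55)&(v<190)&(Z>30); q=P[m]; c,wh,a=cv2.minAreaRect(q[:,:2].astype(np.float32)); print(c,wh,a)
print('tool',((np.array([*c,34.])-T)@R).round(1))
```

```text
52.600676622794495
52.61691114841111
(520.4344482421875, -91.71721649169922) (56.61762237548828, 109.57494354248047) 24.374126434326172
tool [ 55.8   1.  142.5]
```

>>> servo_tool(translation=[[0.03,0.0005,0],[0.025,0,0.03],[0,0,0.04],[0,0,0.04],[0,0,0.03],[0,0,0.015],[0,0,0.006],[0,0,0],[0,0,0]], turn=[[0,0,0],[0,0,0],[0,0,0],[0,0,0],[0,0,0],[0,0,0],[0,0,0],[0,0,0],[0,0,0]])

```text
clock: 9.98
tool_pos: [0.5224, -0.0932, 0.0176]
eef_rot: [0.543, 0.84, 0.0, 0.001]
contact_force: [-0.2, -0.5, 1.3]
opening: 1.002
finger_force: 0.0
```

>>> servo_tool(translation=[[0,0,0],[0,0,0],[0,0,0],[0,0,0],[0,0,0],[0,0,0],[0,0,0]], turn=[[0,0,0],[0,0,0],[0,0,0],[0,0,0],[0,0,0],[0,0,0],[0,0,0]], grip=0.4, grip_force=30)

```text
clock: 10.85
tool_pos: [0.5218, -0.0932, 0.0169]
eef_rot: [0.543, 0.84, -0.0, 0.0]
contact_force: [-0.3, 0.3, 2.5]
opening: 0.629
finger_force: 30.0
```

```bash
python3 go.py 535 225 90 -16.5
```

```text
t 10.85 pos [521.8 -93.2  16.9] F [-0.3  0.3  2.5] M [-0.13  0.03 -0.01] open 0.629 ff 30.0 q [ 0.26  0.95 -0.29  1.98  0.79  0.33 -0.25]
tooly deg 24.23 z [ 2.e-04 -2.e-04 -1.e+00]
shift mm [284.7 142.6 -73.2] turn [2.000e-04 2.000e-04 7.109e-01]
```

>>> servo_tool(translation=[[0,0,-0.01],[0,0,-0.025],[0,0,-0.025],[0,0,-0.015],[0,0,0]], turn=[[0,0,0],[0,0,0],[0,0,0],[0,0,0],[0,0,0]])

```text
clock: 11.48
tool_pos: [0.5223, -0.0932, 0.0925]
eef_rot: [0.543, 0.84, 0.0, 0.001]
contact_force: [0.2, -0.4, -1.6]
opening: 0.63
finger_force: 30.0
```

>>> servo_tool(translation=[[0.02,0.009,0],[0.035,0.016,0],[0.036,0.0165,0],[0.036,0.0165,0],[0.036,0.0165,0],[0.036,0.0165,0],[0.036,0.0165,0],[0.035,0.015,0],[0.02,0.009,0],[0,0,0]], turn=[[0,0,0],[0,0,0],[0,0,0],[0,0,0],[0,0,0],[0,0,0],[0,0,0],[0,0,0],[0,0,0],[0,0,0]])

```text
clock: 12.72
tool_pos: [0.5221, 0.2267, 0.0912]
eef_rot: [0.542, 0.84, -0.0, -0.0]
contact_force: [0.5, 0.2, -1.5]
opening: 0.631
finger_force: 30.0
```

>>> servo_tool(translation=[[0,0,0],[0,0,0],[0,0,0],[0,0,0],[0,0,0],[0,0,0],[0,0,0],[0,0,0],[0,0,0]], turn=[[0,0,0.1],[0,0,0.11],[0,0,0.11],[0,0,0.11],[0,0,0.1],[0,0,0.1],[0,0,0.08],[0,0,0],[0,0,0]])

```text
clock: 13.85
tool_pos: [0.5227, 0.2238, 0.0915]
eef_rot: [0.801, 0.599, -0.001, 0.0]
contact_force: [-0.8, 0.3, -2.8]
opening: 0.63
finger_force: 30.0
```

```bash
python3 go.py 522.7 226 90 -16.5
python3 - <<'E'
from h import *
s=snap('wrist'); a=s['img'][...,::-1]; cv2.imwrite('pics/w4.png',a); snap('top')
E
```

```text
t 13.85 pos [522.7 223.8  91.5] F [-0.8  0.3 -2.8] M [ 0.01 -0.04  0.02] open 0.63 ff 30.0 q [-0.37  0.83 -0.21  1.85  0.33  0.49 -1.09]
tooly deg -16.46 z [-4.0e-04 -1.3e-03 -1.0e+00]
shift mm [ 2.1 -0.7  1.5] turn [0.     0.0014 0.0008]
```

View pics/w4.png

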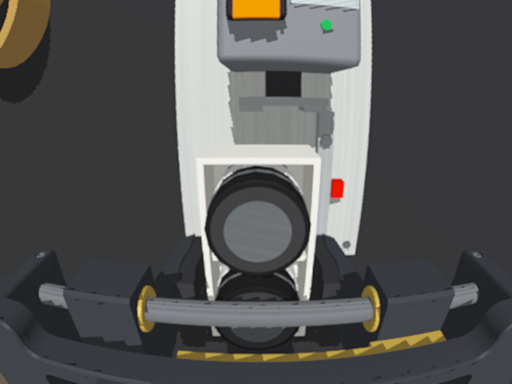

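The wrist view shows the carton in hand, its front rim at rows 147–163. The end-stop jaws are ahead at row ~103, columns 240–328. The side fence is along column ~328 on the right. I measure the angle and gaps in the tool frame.

Run:
```python
from h import *
from scipy.spatial.transform import Rotation as Ro
s=dict(np.load('last_wrist.npz')); P=fpts(s)*1000; v,u=np.mgrid[:384,:512]; Z=P[...,2]
st=r.get_state(); T=st['tool_pos']*1000; R=Ro.from_quat(st['eef_rot']).as_matrix(); q=(P-T)@R
m=(u>190)&(u<330)&(v>140)&(v<290)&(Z>60); k=q[m&(q[...,2]>-22)&(q[...,2]<-12)]; 
print('rim x max',np.percentile(k[:,0],[95,99]),'y',np.percentile(k[:,1],[1,99]),'z',np.median(k[:,2]))
# stop top
m=(u>225)&(u<345)&(v>85)&(v<125)&(Z>34)&(Z<44); k=q[m]; print('stop',len(k)); 
def line(k,ax,face):  # extreme point per bin -> line
    o=1-ax; b=np.round(k[:,o]/3); L=[]
    for i in np.unique(b):
        w=k[b==i]
        if len(w)>2: L.append((i*3,face(w[:,ax])))
    L=np.array(L); md=np.median(L[:,1]); L=L[abs(L[:,1]-md)<4]; p=np.polyfit(L[:,0],L[:,1],1); print(p,'deg',np.degrees(np.arctan(p[0])).round(2),len(L),L[:,0].min(),L[:,0].max(),np.std(L[:,1]-np.polyval(p,L[:,0])).round(2))
line(k,0,np.min)
m=(u>310)&(u<370)&(v>110)&(v<235)&(Z>14)&(Z<22)&(q[...,1]>20)&(q[...,1]<70); k=q[m]; print('fence',len(k)); line(k,1,np.min); line(k,1,np.max)
# plate edges
pm=(s['img'].min(2)>120)&(Z<12)&(Z>1)&(u>165)&(u<385)&(v<245); k=q[pm]; print('plate edges'); line(k,1,np.min); line(k,1,np.max)
```

```text
rim x max [55.75466526 55.9741358 ] y [-32.24012088  34.72706146] z -17.40724768182622
stop 1342
[-5.54334833e-03  7.35532001e+01] deg -0.32 20 -12.0 48.0 2.0
fence 1738
[-3.18109237e-02  4.76999969e+01] deg -1.82 35 -30.0 72.0 1.29
[9.29018406e-03 5.63321870e+01] deg 0.53 29 -30.0 72.0 0.7
plate edges
[-2.00877294e-03 -6.52038717e+01] deg -0.12 68 -36.0 165.0 0.84
[3.00538066e-03 9.04268224e+01] deg 0.17 71 -45.0 165.0 1.19
```

>>> servo_tool(translation=[[0,0,0.025],[0,0,0.025],[0,0,0.01],[0,0,0.004],[0,0,0.002],[0,0,0.002],[0,0,0],[0,0,0]], turn=[[0,0,0],[0,0,0],[0,0,0],[0,0,0],[0,0,0],[0,0,0],[0,0,0],[0,0,0]])

```text
clock: 14.95
tool_pos: [0.5228, 0.2254, 0.024]
eef_rot: [0.801, 0.599, 0.0, 0.0]
contact_force: [-0.9, 0.4, -2.4]
opening: 0.629
finger_force: 30.0
```

>>> servo_tool(translation=[[0,0,0.001],[0,0,0.0005],[0,0,0],[0,0,0]], turn=[[0,0,0],[0,0,0],[0,0,0],[0,0,0]])

```text
clock: 15.45
tool_pos: [0.5228, 0.2254, 0.0229]
eef_rot: [0.801, 0.599, 0.0, 0.0]
contact_force: [-1.2, -1.0, 5.4]
opening: 0.63
finger_force: 30.0
```

>>> servo_tool(translation=[[0,0.004,-0.0003],[0,0.004,0],[0,0.003,0],[0,0.002,0],[0,0.001,0],[0,0,0],[0,0,0]], turn=[[0,0,0],[0,0,0],[0,0,0],[0,0,0],[0,0,0],[0,0,0],[0,0,0]])

```text
clock: 16.32
tool_pos: [0.5362, 0.2218, 0.0229]
eef_rot: [0.801, 0.599, 0.0, -0.0]
contact_force: [-2.1, 0.3, 5.7]
opening: 0.633
finger_force: 30.0
```

```bash
python3 go.py
```

```text
t 16.32 pos [536.2 221.8  22.9] F [-2.1  0.3  5.7] M [ 0.05  0.39 -0.04] open 0.633 ff 30.0 q [-0.38  0.96 -0.16  1.83  0.36  0.38 -1.1 ]
tooly deg -16.44 z [ 3.e-04  7.e-04 -1.e+00]
```

>>> servo_tool(translation=[[0,0.001,-0.0003],[0,0.001,0],[0,0,0],[0,0,0]], turn=[[0,0,0],[0,0,0],[0,0,0],[0,0,0]])

```text
clock: 16.82
tool_pos: [0.5382, 0.2209, 0.0229]
eef_rot: [0.801, 0.599, 0.0, 0.0]
contact_force: [-0.9, 0.7, 3.2]
opening: 0.632
finger_force: 30.0
```

>>> servo_tool(translation=[[0,0.001,0],[0,0.0005,0],[0,0,0],[0,0,0]], turn=[[0,0,0],[0,0,0],[0,0,0],[0,0,0]])

```text
clock: 17.32
tool_pos: [0.5394, 0.2204, 0.0229]
eef_rot: [0.801, 0.599, 0.0, 0.0]
contact_force: [-1.3, 0.3, 5.4]
opening: 0.629
finger_force: 30.0
```

>>> servo_tool(translation=[[0,0.001,0],[0,0.0005,0],[0,0,0],[0,0,0]], turn=[[0,0,0],[0,0,0],[0,0,0],[0,0,0]])

```text
clock: 17.82
tool_pos: [0.5396, 0.2203, 0.0229]
eef_rot: [0.801, 0.599, -0.001, -0.001]
contact_force: [-5.5, 0.9, 6.9]
opening: 0.634
finger_force: 30.0
```

>>> servo_tool(translation=[[0.002,0,-0.0003],[0.003,0,0],[0.003,0,0],[0.002,0,0],[0.001,0,0],[0,0,0],[0,0,0]], turn=[[0,0,0],[0,0,0],[0,0,0],[0,0,0],[0,0,0],[0,0,0],[0,0,0]])

```text
clock: 18.7
tool_pos: [0.5416, 0.2276, 0.0229]
eef_rot: [0.801, 0.599, -0.003, 0.001]
contact_force: [-6.1, -3.8, 7.9]
opening: 0.635
finger_force: 30.0
```

```bash
python3 go.py
```

```text
t 18.7 pos [541.6 227.6  22.9] F [-6.1 -3.8  7.9] M [-0.59  1.    0.17] open 0.635 ff 30.0 q [-0.38  0.96 -0.17  1.8   0.36  0.42 -1.1 ]
tooly deg -16.46 z [-0.0047 -0.0053 -1.    ]
```

>>> servo_tool(translation=[[0,0,-0.0005],[0.001,0,0],[0.001,0,0],[0,0,0],[0,0,0]], turn=[[0,0,0],[0,0,0],[0,0,0],[0,0,0],[0,0,0]])

```text
clock: 19.32
tool_pos: [0.5424, 0.2303, 0.0229]
eef_rot: [0.801, 0.599, -0.003, 0.0]
contact_force: [-5.5, -2.3, 4.4]
opening: 0.636
finger_force: 30.0
```

```bash
python3 go.py
python3 - <<'E'
from h import *
s=snap('wrist'); a=s['img'][...,::-1]; cv2.imwrite('pics/w5.png',cv2.resize(a[60:330,160:400],(660,594)))
snap('top');snap('scene')
E
```

```text
t 19.32 pos [542.4 230.3  22.9] F [-5.5 -2.3  4.4] M [-0.34  0.88  0.1 ] open 0.636 ff 30.0 q [-0.38  0.96 -0.17  1.8   0.36  0.42 -1.1 ]
tooly deg -16.44 z [-0.0043 -0.0041 -1.    ]
```

View pics/w5.png

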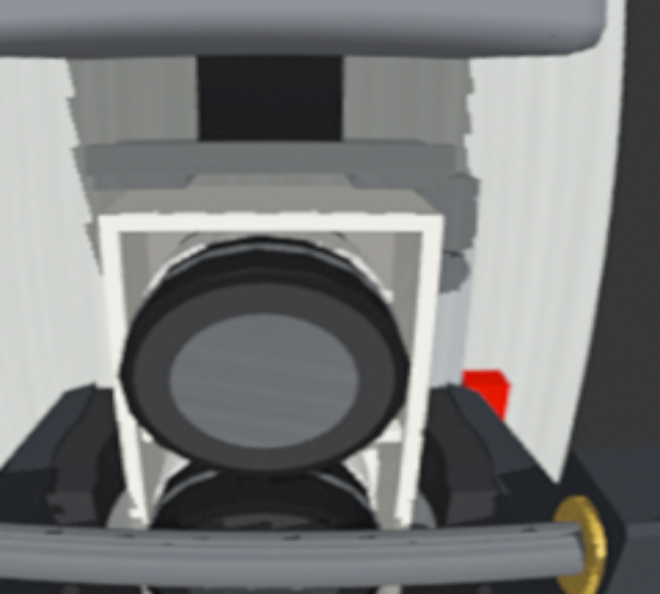

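The crop shows the carton along the fence on the right (column ~440). A few millimetres remain to the end-stop jaws (row ~180) ahead of its front wall.

>>> servo_tool(translation=[[0.001,0,-0.0003],[0.001,0,0],[0.001,0,0],[0,0,0],[0,0,0]], turn=[[0,0,0],[0,0,0],[0,0,0],[0,0,0],[0,0,0]])

```text
clock: 20.1
tool_pos: [0.5437, 0.2344, 0.023]
eef_rot: [0.801, 0.599, -0.002, -0.0]
contact_force: [-4.8, -0.8, -0.3]
opening: 0.632
finger_force: 30.0
```

>>> servo_tool(translation=[[0.001,0,0],[0.001,0,0],[0,0,0],[0,0,0]], turn=[[0,0,0],[0,0,0],[0,0,0],[0,0,0]])

```text
clock: 20.6
tool_pos: [0.5437, 0.2344, 0.023]
eef_rot: [0.801, 0.599, -0.004, 0.001]
contact_force: [-7.2, -4.2, 2.3]
opening: 0.631
finger_force: 30.0
```

```bash
python3 go.py
python3 - <<'E'
from h import *
from scipy.spatial.transform import Rotation as Ro
s=snap('wrist'); P=fpts(s)*1000; v,u=np.mgrid[:384,:512]; Z=P[...,2]
st=r.get_state(); T=st['tool_pos']*1000; R=Ro.from_quat(st['eef_rot']).as_matrix(); q=(P-T)@R
for c in range(215,305,10):
    print(c,[tuple(q[i,c].round(0).astype(int)) for i in range(112,152,4)])
E
```

```text
t 20.6 pos [543.7 234.4  23. ] F [-7.2 -4.2  2.3] M [-0.83  1.21  0.24] open 0.631 ff 30.0 q [-0.39  0.97 -0.17  1.79  0.35  0.43 -1.1 ]
tooly deg -16.45 z [-0.005  -0.0054 -1.    ]
215 [(np.int64(75), np.int64(-24), np.int64(16)), (np.int64(73), np.int64(-24), np.int64(15)), (np.int64(70), np.int64(-24), np.int64(16)), (np.int64(68), np.int64(-24), np.int64(16)), (np.int64(66), np.int64(-24), np.int64(16)), (np.int64(64), np.int64(-23), np.int64(10)), (np.int64(66), np.int64(-19), np.int64(-17)), (np.int64(64), np.int64(-19), np.int64(-16)), (np.int64(62), np.int64(-19), np.int64(-17)), (np.int64(61), np.int64(-19), np.int64(-18))]
225 [(np.int64(75), np.int64(-18), np.int64(16)), (np.int64(72), np.int64(-18), np.int64(16)), (np.int64(70), np.int64(-18), np.int64(17)), (np.int64(68), np.int64(-18), np.int64(17)), (np.int64(66), np.int64(-18), np.int64(16)), (np.int64(64), np.int64(-18), np.int64(10)), (np.int64(66), np.int64(-15), np.int64(-17)), (np.int64(64), np.int64(-15), np.int64(-18)), (np.int64(62), np.int64(-15), np.int64(-16)), (np.int64(61), np.int64(-15), np.int64(-18))]

[... 2461 characters left out ...]
np.int64(14), np.int64(16)), (np.int64(65), np.int64(14), np.int64(6)), (np.int64(66), np.int64(12), np.int64(-18)), (np.int64(64), np.int64(12), np.int64(-17)), (np.int64(63), np.int64(12), np.int64(-18)), (np.int64(61), np.int64(12), np.int64(-17))]
295 [(np.int64(75), np.int64(20), np.int64(16)), (np.int64(73), np.int64(20), np.int64(15)), (np.int64(70), np.int64(20), np.int64(15)), (np.int64(68), np.int64(20), np.int64(16)), (np.int64(66), np.int64(20), np.int64(17)), (np.int64(64), np.int64(19), np.int64(11)), (np.int64(66), np.int64(16), np.int64(-16)), (np.int64(64), np.int64(16), np.int64(-17)), (np.int64(63), np.int64(16), np.int64(-17)), (np.int64(60), np.int64(16), np.int64(-16))]
```

>>> servo_tool(translation=[[0,0,0],[0,0,0],[0,0,0]], turn=[[0,0,-0.005],[0,0,0],[0,0,0]])

```text
clock: 21.02
tool_pos: [0.5437, 0.2343, 0.023]
eef_rot: [0.8, 0.6, -0.004, 0.001]
contact_force: [-6.4, -3.9, 2.0]
opening: 0.636
finger_force: 30.0
```

```bash
python3 go.py
```

```text
t 21.02 pos [543.7 234.3  23. ] F [-6.4 -3.9  2. ] M [-0.77  1.3  -0.19] open 0.636 ff 30.0 q [-0.39  0.97 -0.17  1.79  0.36  0.43 -1.1 ]
tooly deg -16.28 z [-0.0051 -0.0051 -1.    ]
```

>>> servo_tool(translation=[[0,0,0],[0,0,0],[0,0,0]], turn=[[0,0,-0.006],[0,0,0],[0,0,0]])

```text
clock: 21.4
tool_pos: [0.5436, 0.2343, 0.023]
eef_rot: [0.799, 0.602, -0.004, 0.0]
contact_force: [-8.3, -4.1, 2.2]
opening: 0.628
finger_force: 30.0
```

```bash
python3 go.py
```

```text
t 21.4 pos [543.6 234.3  23. ] F [-8.3 -4.1  2.2] M [-0.71  1.33 -0.54] open 0.628 ff 30.0 q [-0.39  0.97 -0.18  1.79  0.36  0.43 -1.09]
tooly deg -16.02 z [-0.0055 -0.005  -1.    ]
```

>>> servo_tool(translation=[[0,0,0],[0.0004,0.0004,0],[0,0,0],[0,0,0]], turn=[[0,0,0.0075],[0,0,0],[0,0,0],[0,0,0]])

```text
clock: 21.9
tool_pos: [0.5437, 0.2343, 0.023]
eef_rot: [0.8, 0.6, -0.004, 0.001]
contact_force: [-8.4, -4.8, 2.7]
opening: 0.631
finger_force: 30.0
```

```bash
python3 go.py
python3 - <<'E'
from h import *
s=snap('scene'); a=s['img'][...,::-1]; cv2.imwrite('pics/s2.png',cv2.resize(a[140:225,270:390],(800,566),interpolation=cv2.INTER_CUBIC))
E
```

```text
t 21.9 pos [543.7 234.3  23. ] F [-8.4 -4.8  2.7] M [-0.88  1.4  -0.02] open 0.631 ff 30.0 q [-0.39  0.97 -0.17  1.79  0.36  0.43 -1.1 ]
tooly deg -16.32 z [-0.006  -0.0058 -1.    ]
```

View pics/s2.png

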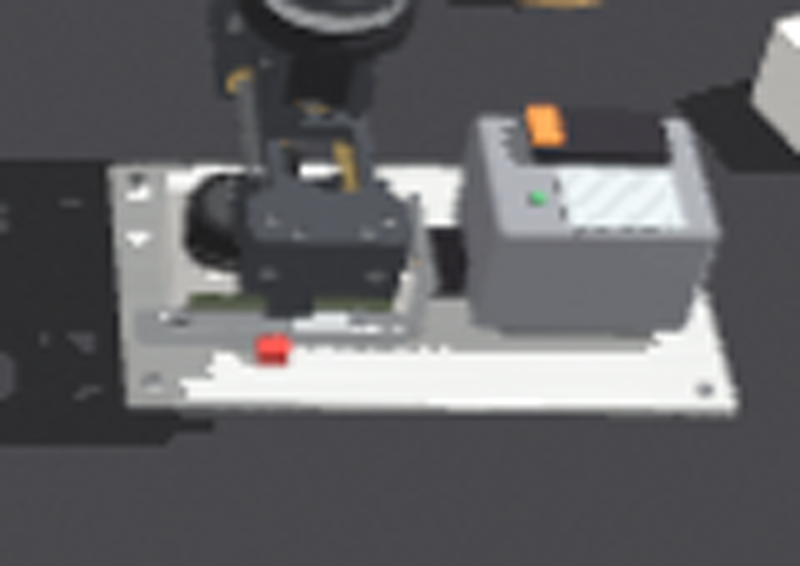

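>>> servo_tool(translation=[[0,0,0],[0,0,0],[0,0,0],[0,0,0]], turn=[[-0.004,0.007,0],[0,0,0],[0,0,0],[0,0,0]])

```text
clock: 22.45
tool_pos: [0.5436, 0.2343, 0.0229]
eef_rot: [0.8, 0.6, -0.0, 0.0]
contact_force: [-7.2, -4.4, 2.5]
opening: 0.631
finger_force: 30.0
```

```bash
python3 go.py
```

```text
t 22.45 pos [543.6 234.3  22.9] F [-7.2 -4.4  2.5] M [-0.83  1.4  -0.07] open 0.631 ff 30.0 q [-0.39  0.96 -0.17  1.79  0.36  0.42 -1.1 ]
tooly deg -16.33 z [-3.e-04 -3.e-04 -1.e+00]
```

Level and square, with about 6 N on each fence and almost no yaw moment, so I'm handing it in.

```bash
python3 -c "
from plant import r
print(r.finish_job())"
```

```text
the job is handed in; nothing more can be done
None
```

The matching tin is fully down in the empty pocket and released. The carton was handed in at 22 s, still gripped on the coder plate and pressed at about 6 N against both the side fence and the end stop; no verdict came back.

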